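Swing a power-supply carrier plate home on its desk mount and bolt it

TASK

The carrier plate with the power supply strapped on it lies loose on its desk mount: slide its forked corner onto the headed stud, then swing the plate round the stud by the grip post at its opposite corner until it comes up against the stop, and shoot the slide bolt fully home into the notch in the plate's edge. Feel for the stop and the bolt's end and never press the mount with more than about 25 N; leave the things round about where they are.

Things in the scene. Friction and masses are not known exactly. Their poses are not given: they have to be found in the camera images.
- mount: Desk mount, fixed: dark steel plinth 228 x 172 x 22 mm (x, y, z), origin at the centre of its underside on the desk, z up. A low L-shaped grey keeper along its +x and +y sides carries stop and bolt. The keeper is clamped in arc slots centred on the stud, turned as a whole up to 0.10 rad either way about the stud from nominal: this is not measured and must be felt; it does not shift in use.
- stud (a point): Headed stud of the mount: its axis on the plinth's top (22 mm above the desk), at (-88,-45) mm in the mount frame. Shank 10 mm thick; head 18 mm wide, from 7 to 11 mm above the plinth: the 5 mm plate slides in under the head, it cannot be dropped over it.
- stop_place (a point): Nominal middle of the stop's flat face, which looks to the mount's -y; a point on the mount. The true one is turned about the stud with the keeper, by up to 0.10 rad (12 mm) either way. The stop is a block 12 mm wide (x), standing 10 mm above the plinth. The plate's long edge y = 90 comes up against it.
- bolt_place (a point): Nominal centre of the bolt's upright handle when drawn back, a point on the mount; the true one is turned about the stud with the keeper, by up to 0.10 rad (19 mm). When the plate bears on the stop it is at (192, 40) mm in the carrier frame. The handle is a steel tab 26 mm wide (y), 7 mm thick (x), 40 to 58 mm above the desk. The 12 mm wide bolt below ends 26 mm nearer the plate (-x).
- bolt (a joint): Slide bolt in the keeper: 0 drawn back (start), 0.030 m fully shot, along the -x of the carrier at home; push its handle that way. About 2.5 N of friction, no spring, stays where left. It butts against the plate's edge unless the plate is up against the stop to about 2 mm.
- carrier: Loose steel plate 160 x 100 x 5 mm flat on the mount, with a power brick 110 x 44 x 30 mm strapped on top (frame x -7..103, y 18..62 mm); 0.4 to 0.8 kg. Origin: underside, at the seat of its slot. Plate spans x -10..150, y -10..90. Home: slot on the stud, edge on the stop, axes parallel to the mount's to 0.10 rad. Starts turned 0.65 to 0.95 rad clockwise (from above), slot 23 to 37 mm off the stud; friction (up to 6 N) holds it.
- slot (a point): Carrier's origin: seat of the slot in its corner, where the stud's axis stands when the slot is fully on. The slot is 13 mm wide and opens outwards, along the line from the grip post through this point; its two rounded prongs reach 15 mm beyond this point.
- grip_post (a point): Centre of the top of the carrier's round steel grip post: 14 mm thick, 27 to 57 mm above the desk, at (128, 70) mm in the carrier frame, at the corner opposite the slot, 146 mm from the slot's seat. It can be gripped or pushed from any side. Pushing it counterclockwise (from above) round the stud swings the plate home.
- notch (a point): Middle of the notch for the bolt in the carrier's 100 mm edge x = 150: 16 mm wide (y), 16 mm deep (x), centred at y = 40 mm in the carrier frame.
- screwdriver: Screwdriver lying on the desk behind the mount; bystander.
- tape: Roll of tape lying flat, 49 mm across, 19 mm high; bystander, origin under its centre.
- plug: Black in-line plug adapter 52 x 24 x 18 mm, lying by the monitor's foot left of the mount; bystander.

How it is judged:
On the way, in this order (a step that is already met when the one before it is completed fails the run):
1. the slot is on the stud, the plate not yet swung in (horizontal distance between slot and stud below 0.005 m and z of slot in the frame of mount below 0.025 m and not (angle between the x axis of carrier and the x axis of mount, either way round below 0.14 rad)), for 0.1 s.
2. the plate is swung in on the stud with the bolt still drawn back (horizontal distance between slot and stud below 0.005 m and z of slot in the frame of mount below 0.025 m and angle between the x axis of carrier and the x axis of mount, either way round below 0.14 rad and value of joint bolt below 0.006 m), for 0.2 s.
At the end, for the whole second after the job is handed in: The carrier lies flat on the mount with its slot on the stud (within 5 mm), swung home (square to the mount within 0.14 rad), the bolt shot at least 25 of its 30 mm into the notch, all at rest (horizontal distance between slot and stud below 0.005 m and z of slot in the frame of mount below 0.025 m and angle between the x axis of carrier and the x axis of mount, either way round below 0.14 rad and value of joint bolt above 0.025 m and linear speed of carrier below 0.01 m/s); the robot touches nothing.
It fails at once if the plate is pressed on stud, stop, bolt or plinth with more than 30 N (contact force between carrier and mount above 30 N).
It fails at once if the fingers press the mount or its bolt with more than 30 N (contact force between the fingers and mount above 30 N).
It fails at once if a bystander is moved more than 20 mm (distance of any of screwdriver, tape, plug from where it was at the start of the episode above 0.02 m).
It also fails if it takes over 54 s, if anything falls off the work surface, if the arm or the gripper's body presses on something with over 40 N, if the wrist force passes 120 N, or if a joint passes its speed limit or range.

ROBOT

A 7-joint arm with a two-finger parallel gripper is mounted at the origin on a cart in front of the work surface, level with it; the furniture and walls round the work are solid. World frame = base frame: x ahead of the robot, y to its left, z up, the work surface at z = 0. Lengths are in m, angles in rad, forces in N, time in s.
With the tool pointing down it reaches from about 0.425 to 0.8 m from the base axis. Payload 8.3 kg.
Tool frame: the origin (TCP) lies where the fingers leave the gripper's body, on its centre line; the fingertips stand 73 mm ahead of it and the grasp point (between the pads) lies 54 mm ahead of it; x points along the fingers, y is the direction in which the jaws open and shut, and the axes are right-handed (so a half turn about x gives the same grasp; the last joint's range is limited). The gripper opens to 85 mm and grips with 20 to 120 N. Pads are 22 mm wide; open, the fingers measure 114 mm over their backs; the gripper's body (76 mm by 85 mm) begins 54 mm behind the grasp point. The pads swing forward as they close: fully open they stand 13 mm farther back than shut.
Start: joints at [1.136, 0.383, 0.016, 1.37, -0.006, 1.388, -0.046], TCP at [0.227, -0.582, 0.304] pointing down, gripper open.
Joint ranges: [-2.95, 2.95], [-0.25, 2.06], [-1.52, 1.56], [0.18, 2.33], [-1.44, 4.58], [0.02, 2.06], [-3.01, 3.01]. Speed limits (rad/s): [2.39, 2.39, 3.01, 3.01, 3.14, 3.14, 3.14].

INTERFACE

Orientations are given as a unit quaternion [w, x, y, z].
In Python, from cell import readout, eyes, bot gives the robot as it stands. The module is installed in compiled form; this text tells all that it offers.
- The arm moves only by the tool play_rows, never from a script. Its argument "commands" is text: rows parted by semicolons, each of 5 numbers parted by spaces: the gripper command: -1 is fully open, 1 is shut, values between are in proportion, then the shift along the tool's x, y, z in cm, then the turn about the tool's x in degrees. A call has exactly 8 rows; each row is the pose to reach, as a shift and turn from the pose commanded when the call began, along the tool's axes at that moment; what a row does not reach only later rows make up. A row lasts 1/8 s, in which the tool goes at most 62.5 mm and 10.7 degrees, less where a joint would pass 70% of its speed; a pose out of reach is approached as far as the arm can. A call with a gripper value outside its range is refused whole. The fingers move at their own pace and stop on an object; "newtons" is the grip in N (left out, the last holds). Time passes only in rows, so rows that repeat a pose let the fingers close, or fill a call up. It gives the time, the measured TCP pose, the force and the opening at its end, in the units of the state.
- readout.read_state(): the state, without advancing time (a new reading comes with each control period).
- eyes.camera(name): name is "side" or "top" or "wrist"; returns a dict with "color" (400x640x3 uint8, red, green, blue), "K" (3x3 intrinsics, pixels), "dist_coeffs" ([k1, k2, p1, p2, k3] as OpenCV has them; the pictures are not rectified), "T" (4x4, takes a point from camera to world coordinates). Camera axes: x right, y up, looking along -z (the intrinsics and any distortion apply to the point x, -y, -z); pixel columns grow to the right and rows downward; lengths in m; the calibration is good to about 2 mm. A picture is of the moment at which its call begins. There is no depth.
- bot.close_job(): hands the job in, once; it reports no verdict.
The state is a dict: "time": time; "joints": joint angles; "joint_velocities": joint speeds; "tau": joint torques, N m; "tool_pos": TCP position; "tool_rot": TCP orientation; "contact_force": force on the tool from outside, world axes, zero at the start; "ft_torque": the same for the moment, N m; "width": opening from 0.0 (shut) to 1.0 (fully open).
Only numpy, scipy, OpenCV 4.12 (cv2) and the standard library are available. Lean on these libraries where they do the work, as an engineer would, in place of code of your own. Each camera call takes 0.05 s, during which the arm holds its last target.

## Working session

There is one attempt and no reset: what is moved stays moved. The work goes in short steps, Python scripts to look and compute and a tool call to move; the robot and the scene stay as the last step left them, time stands still between calls to the robot, and variables do not carry over. Pictures are saved under pics/ and viewed, and the job is handed in when it is done.

Besides the shell and the picture viewer there is one more tool, called after "Request:" in YAML: its name, and indented under it one key for each argument. play_rows: Moves the arm, as the interface text tells. Its arguments: {"type":"object","properties":{"commands":{"type":"string"},"newtons":{"type":"number"}},"required":["commands"]}

```bash
mkdir -p pics; ls
python3 - <<'E'
from cell import readout, eyes, bot
import cv2
s=readout.read_state(); print({k:(v if not hasattr(v,'tolist') else v.tolist()) for k,v in s.items()})
for n in ["side","top","wrist"]:
    c=eyes.camera(n); cv2.imwrite(f"pics/{n}0.png",c["color"][:,:,::-1]); print(n,c["K"],c["dist_coeffs"],c["T"])
E
```

```text
pics
{'time': 0.0, 'joints': [1.1360912384629354, 0.38422413236678, 0.016392361689534153, 1.3711636060774846, -0.0063318490889526045, 1.3881802931230762, -0.04650906653541107], 'joint_velocities': [0.0014696334660364346, -7.259154291821283e-05, 0.00011467987952872838, -0.0016698532685160282, 0.000769253420344724, -0.0019725428571041865, 0.002063376263650249], 'tau': [-0.00038289144868031144, -62.76076555252075, 0.8439151011407375, -37.18165397644043, 0.01648314530029893, 0.014306970115285367, 4.418250341586827e-05], 'tool_pos': [0.22696494061388178, -0.5819470441171244, 0.3028833180738837], 'tool_rot': [-0.13003919900822444, -0.6947915776851928, -0.13137693120496424, 0.6950500501735007], 'contact_force': [0.5492389742136795, -0.23473860981503145, -0.34848636625379137], 'ft_torque': [-0.05528914505456124, 0.01928080902472476, 0.05084464775784849], 'width': 0.9993365372877941}
side [[374.2739785    0.         316.23924046]
 [  0.         374.2739785  198.49241861]
 [  0.           0.           1.        ]] [-0.03037228  0.          0.          0.          0.        ] [[-8.68793331e-01 
[... 343 characters left out ...]
0.           0.           1.        ]] [0.00385529 0.         0.         0.         0.        ] [[ 0.0174827   0.98014258 -0.19752183  0.37412333]
 [-0.99975759  0.01449225 -0.01657534 -0.09136161]
 [-0.01338366  0.19776373  0.98015835  1.03960107]
 [ 0.          0.          0.          1.        ]]
wrist [[298.54647973   0.         327.16957925]
 [  0.         298.54647973 199.66011869]
 [  0.           0.           1.        ]] [-0.05647494  0.          0.          0.          0.        ] [[ 0.36324647  0.88240997  0.29900609  0.30356372]
 [-0.93169184  0.34455484  0.11503162 -0.55158472]
 [-0.00151895 -0.32036636  0.9472925   0.37385967]
 [ 0.          0.          0.          1.        ]]
```

View pics/side0.png

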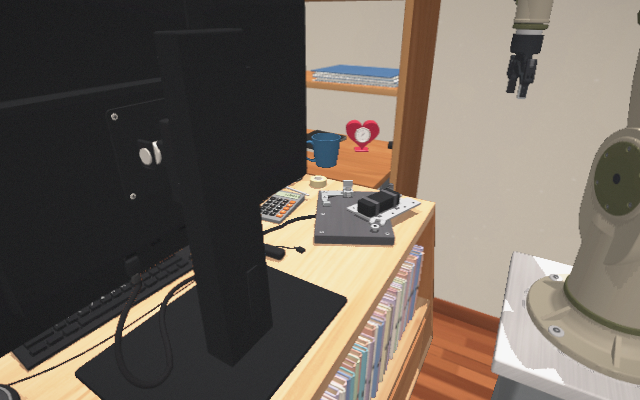

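View pics/top0.png

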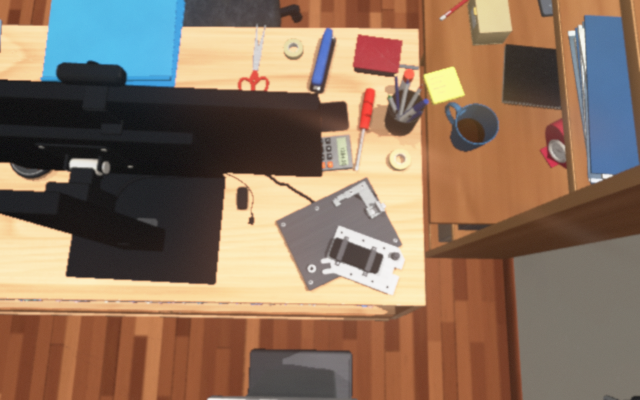

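View pics/wrist0.png

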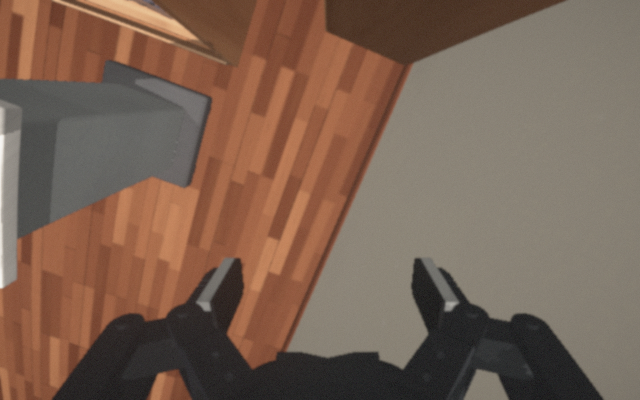

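```bash
cat > h.py <<'E'
import numpy as np, cv2
from cell import readout, eyes, bot
def ray(c,uv):
    p=cv2.undistortPoints(np.array(uv,float).reshape(-1,1,2),c["K"],c["dist_coeffs"]).reshape(-1,2)
    d=np.c_[p[:,0],-p[:,1],-np.ones(len(p))]@c["T"][:3,:3].T
    return c["T"][:3,3],d
def onz(c,uv,z):
    o,d=ray(c,uv); t=(z-o[2])/d[:,2]; return o+d*t[:,None]
def tri(c1,u1,c2,u2):
    o1,d1=ray(c1,u1);o2,d2=ray(c2,u2);d1=d1[0]/np.linalg.norm(d1);d2=d2[0]/np.linalg.norm(d2)
    A=np.c_[d1,-d2]; t=np.linalg.lstsq(A,o2-o1,rcond=None)[0]
    a=o1+d1*t[0];b=o2+d2*t[1]; return (a+b)/2,np.linalg.norm(a-b)
def proj(c,P):
    P=np.atleast_2d(P); q=(P-c["T"][:3,3])@c["T"][:3,:3]; q=q*[1,-1,-1]
    return cv2.projectPoints(q,np.zeros(3),np.zeros(3),c["K"],c["dist_coeffs"])[0].reshape(-1,2)
def crop(c,x0,y0,x1,y1,k,fn):
    cv2.imwrite(fn,cv2.resize(c["color"][y0:y1,x0:x1,::-1],None,fx=k,fy=k,interpolation=cv2.INTER_CUBIC))
E
python3 - <<'E'
from h import *
c=eyes.camera("top"); crop(c,265,170,415,300,5,"pics/t1.png")
c=eyes.camera("side"); crop(c,300,165,440,255,5,"pics/s1.png")
E
```

```text
(no output)
```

View pics/t1.png

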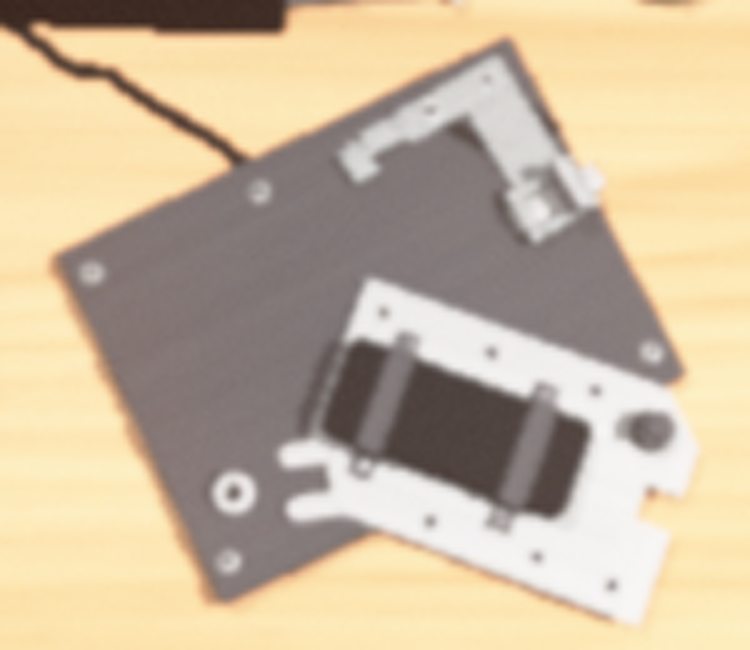

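View pics/s1.png

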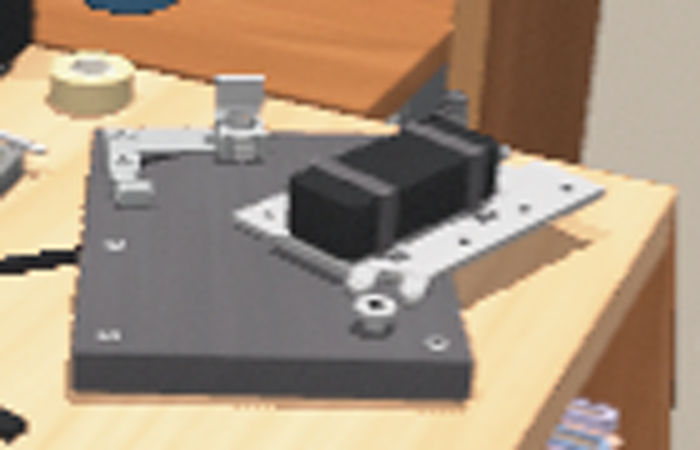

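```bash
cat > m.py <<'E'
from h import *
def rig(L,W):
    L=np.array(L,float);W=np.array(W,float)
    a=L-L.mean(0);b=W-W.mean(0); th=np.arctan2((a[:,0]*b[:,1]-a[:,1]*b[:,0]).sum(),(a*b).sum())
    R=np.array([[np.cos(th),-np.sin(th)],[np.sin(th),np.cos(th)]]); t=W.mean(0)-R@L.mean(0)
    return th,R,t,(L@R.T+t-W)
E
python3 - <<'E'
from m import *
c=eyes.camera("top"); s=eyes.camera("side")
T=lambda x,y:(265+x/5-.4,170+y/5-.4)
S=lambda x,y:(300+x/5-.4,165+y/5-.4)
mc=onz(c,[T(222,602),T(683,374),T(510,39),T(56,258)],.022)[:,:2]
L=np.array([[-.114,-.086],[.114,-.086],[.114,.086],[-.114,.086]])
th,R,t,r=rig(L,mc); print("mount",th,t,(r*1e3).round(1))
print("stud pred",R@[-.088,-.045]+t,"seen",onz(c,[T(233,493)],.033))
cc=onz(c,[T(368,277),T(636,626),T(640,511)],.027)[:,:2]
tc,Rc,oc,r=rig([[-.010,.09],[.15,-.01],[.142,.04]],cc); print("carrier",tc,oc,(r*1e3).round(1),"rel",tc-th)
print("post pred",Rc@[.128,.07]+oc,"seen",onz(c,[T(652,428)],.057), "mount frame slot",R.T@(oc-t))
P,e=tri(c,T(590,183),s,S(240,77));print("handle top tri",P,e)
print("handle mount frame",R.T@(onz(c,[T(592,180)],.058)[0,:2]-t))
# side checks
print("side stud",onz(s,[S(375,305)],.033), "side mount corner -x-y(top)", onz(s,[S(470,365)],.022),R@L[0]+t, "-x+y",onz(s,[S(72,355)],.022),R@L[3]+t)
print("stop in mount", R.T@(onz(c,[T(362,182)],.032)[0,:2]-t))
print("tape",onz(c,[(400,159)],.019),"sd",onz(c,[(369,90),(360,165)],.01))
E
```

```text
mount -1.099214636920196 [ 0.50135189 -0.11339443] [[-2.9  0.7]
 [-0.9 -2.5]
 [ 2.2  0.2]
 [ 1.7  1.6]]
stud pred [ 0.42128556 -0.05544287] seen [[ 0.42195134 -0.05570007  0.033     ]]
carrier -1.9280479731073228 [ 0.43003404 -0.08899153] [[ 0.4  1.9]
 [-0.7  2.9]
 [ 0.3 -4.8]] rel -0.8288333361871267
post pred [ 0.45085264 -0.23338885] seen [[ 0.4509076  -0.23261562  0.057     ]] mount frame slot [-0.05413875 -0.05244743]
handle top tri [ 0.55711427 -0.20712645  0.05562202] 0.0028639704043078506
handle mount frame [0.10958513 0.00618237]
side stud [[ 0.42241486 -0.05804032  0.033     ]] side mount corner -x-y(top) [[ 0.37525761 -0.04900436  0.022     ]] [ 0.37294898 -0.05090688] -x+y [[0.5248781  0.02708958 0.022     ]] [0.52617533 0.02723201]
stop in mount [0.02298549 0.05304839]
tape [[ 0.67261213 -0.25252556  0.019     ]] sd [[ 0.84443609 -0.18317417  0.01      ]
 [ 0.6596883  -0.1619947   0.01      ]]
```

Run:
```python
from m import *
from scipy.spatial.transform import Rotation as Ro
c=eyes.camera("top"); s=eyes.camera("side");w=eyes.camera("wrist")
print("desk right edge",onz(c,[(423,302),(420,240),(420,30)],0))
print("panel corner z0",onz(c,[(428,257)],0),"z.3",onz(c,[(428,257),(575,185)],.3))
for z in (0,.3,.6,.9): print(z,onz(c,[(568,190)],z),onz(s,[(432,200)],z)if z<.4 else '')
print("wrist corner",[onz(w,[(410,62)],z)[0] for z in(0,.1,.2)])
q=readout.read_state()["tool_rot"]; print(Ro.from_quat([q[1],q[2],q[3],q[0]]).as_matrix())
print(tri(c,(322,175),s,(306,172)),tri(c,(347,103),s,(306,-40)))
```

```text
desk right edge [[ 0.35462362 -0.30037461  0.        ]
 [ 0.49022616 -0.29721857  0.        ]
 [ 1.00843703 -0.30985861  0.        ]]
panel corner z0 [[ 0.4525942  -0.31402655  0.        ]] z.3 [[ 0.42994969 -0.24977163  0.3       ]
 [ 0.55037152 -0.49097425  0.3       ]]
0 [[ 0.60992841 -0.63621449  0.        ]] [[ 0.35855266 -0.3151933   0.        ]]
0.3 [[ 0.54188161 -0.47898508  0.3       ]] [[0.24091399 0.3151947  0.3       ]]
0.6 [[ 0.47383481 -0.32175567  0.6       ]] 
0.9 [[ 0.40578801 -0.16452626  0.9       ]] 
wrist corner [array([ 0.37808052, -0.62615077,  0.        ]), array([ 0.35820958, -0.60629422,  0.1       ]), array([ 0.33833864, -0.58643768,  0.2       ])]
[[ 2.44864377e-05  3.63322539e-01 -9.31663422e-01]
 [ 1.59587014e-04 -9.31663412e-01 -3.63322531e-01]
 [-9.99999987e-01 -1.39784909e-04 -8.07946771e-05]]
(array([ 0.60745041, -0.0771291 ,  0.11422426]), np.float64(0.0020141227180081305)) (array([ 0.60120298, -0.10363267,  0.53540403]), np.float64(0.02837877733527246))
```

Request:
play_rows:
  commands: "-1 0.7 -2 -2.6 -6; -1 1.4 -4 -5.1 -12; -1 2 -6 -7.7 -18; -1 2.7 -8 -10.2 -24; -1 3.4 -10 -12.8 -30; -1 4 -12 -15.4 -36; -1 4.7 -14 -18 -42; -1 5.4 -15.9 -20.5 -48"
  newtons: 40

```text
time: 1.5
tool_pos: [0.3608, -0.3587, 0.2499]
tool_rot: [0.403, 0.581, 0.403, -0.581]
contact_force: [0.6, -0.8, 0.4]
width: 0.997
```

Request:
play_rows:
  commands: "0 1.3 0.8 -3 0; 0 2.6 1.6 -6 0; 0 4 2.4 -9 0; 0 5.4 3.2 -12 0; 0 6.7 4 -15 0; 0 8 4 -15 0; 0 8 4 -15 0; 0 8 4 -15 0"

```text
time: 2.5
tool_pos: [0.4503, -0.2347, 0.1703]
tool_rot: [-0.402, -0.582, -0.401, 0.582]
contact_force: [-0.0, 0.1, 0.3]
width: 0.502
```

Run:
```python
from m import *
w=eyes.camera("wrist"); c=eyes.camera("top")
cv2.imwrite("pics/w2.png",w["color"][:,:,::-1]); crop(c,265,170,415,300,5,"pics/t2.png")
s=readout.read_state();print(s["tool_pos"])
print(proj(w,[[.451,-.233,.057],[.4213,-.0555,.033]]))
```

```text
[ 0.4505814  -0.23448833  0.17055821]
[[327.83693416 226.02449553]
 [179.34888368 -24.61241499]]
```

View pics/w2.png

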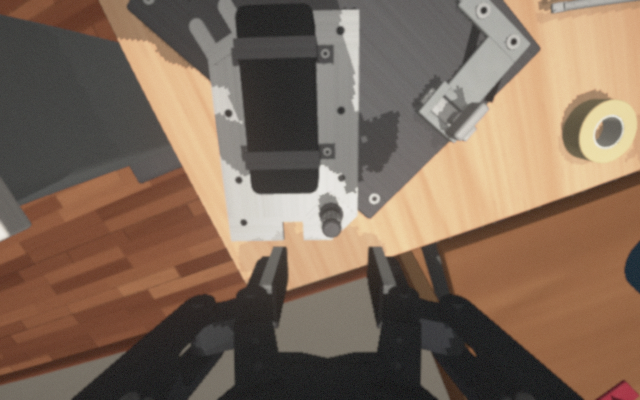

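Run:
```python
from m import *
w=eyes.camera("wrist"); crop(w,180,0,560,250,2,"pics/w3.png")
print(onz(w,[(331,228)],.057))
```

```text
[[ 0.45276438 -0.23507132  0.057     ]]
```

View pics/w3.png

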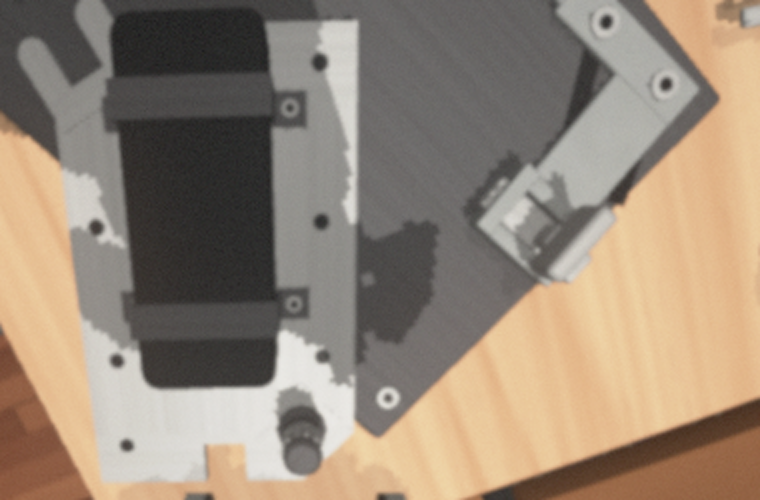

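Run:
```python
from m import *
w=eyes.camera("wrist")
W=lambda x,y:(180+x/2-.25,0+y/2-.25)
cc=onz(w,[W(358,20),W(102,482),W(227,481)],.027)[:,:2]
tc,Rc,oc,r=rig([[-.010,.09],[.15,-.01],[.15,.04]],cc); print("carrier",tc,oc,(r*1e3).round(1))
print("post pred",Rc@[.128,.07]+oc,"seen",onz(w,[W(303,457)],.057))
mc=onz(w,[W(718,97),W(376,437)],.022)[:,:2]; print("mount corners ++,+-",mc)
print("handle top ends",onz(w,[W(553,280),W(615,212)],.058),onz(w,[W(535,270),W(602,205)],.058))
```

```text
carrier -1.9147774876397072 [ 0.42969701 -0.09183797] [[-0.3 -0.4]
 [ 0.2 -0. ]
 [ 0.1  0.4]]
post pred [ 0.45242995 -0.23594631] seen [[ 0.45293069 -0.23511437  0.057     ]]
mount corners ++,+- [[ 0.62913177 -0.17490126]
 [ 0.47799176 -0.25220907]]
handle top ends [[ 0.54573041 -0.20661606  0.058     ]
 [ 0.56837139 -0.1933302   0.058     ]] [[ 0.54117014 -0.201698    0.058     ]
 [ 0.56502792 -0.18999231  0.058     ]]
```

Request:
play_rows:
  commands: "0 1.6 0.25 0 0; 0 3.2 0.25 0 0; 0 4.8 0.25 0 0; 0 6.4 0.25 0 0; 0 6.5 0.25 0 0; 0.6 6.5 0.25 0 0; 1 6.5 0.25 0 0; 1 6.5 0.25 0 0"
  newtons: 40

```text
time: 3.7
tool_pos: [0.4535, -0.2344, 0.1056]
tool_rot: [0.402, 0.582, 0.402, -0.581]
contact_force: [0.0, 0.2, 1.9]
width: 0.142
```

Request:
play_rows:
  commands: "1 0 0 0 0; 1 0 0 0 0; 1 0 0 0 0; 1 0 0 0 0; 1 0 0 0 0; 1 0 0 0 0; 1 0 0 0 0; 1 0 0 0 0"

```text
time: 4.7
tool_pos: [0.4535, -0.2345, 0.1055]
tool_rot: [0.402, 0.582, 0.402, -0.581]
contact_force: [-1.6, 1.0, 6.6]
width: 0.146
```

Run:
```python
from m import *
w=eyes.camera("wrist"); c=eyes.camera("top")
cv2.imwrite("pics/w4.png",w["color"][:,:,::-1]); crop(c,265,170,415,300,5,"pics/t4.png")
s=readout.read_state();print(s["tool_pos"],s["contact_force"],s["ft_torque"],s["width"]*85)
```

```text
[ 0.45349113 -0.23446955  0.10552577] [-0.78146617  0.37216828  5.2271973 ] [ 0.1691901   0.22670292 -0.02196225] 12.40374053577438
```

View pics/w4.png

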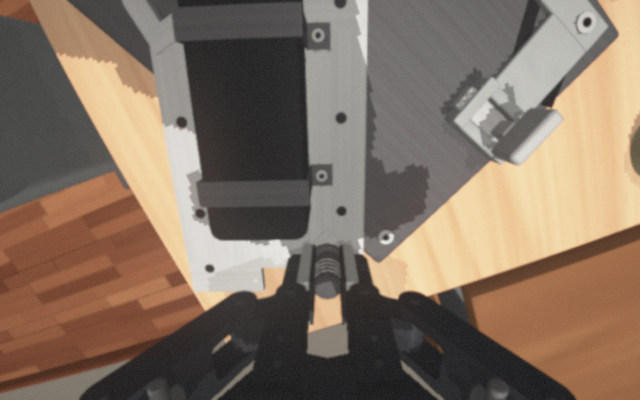

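View pics/t4.png

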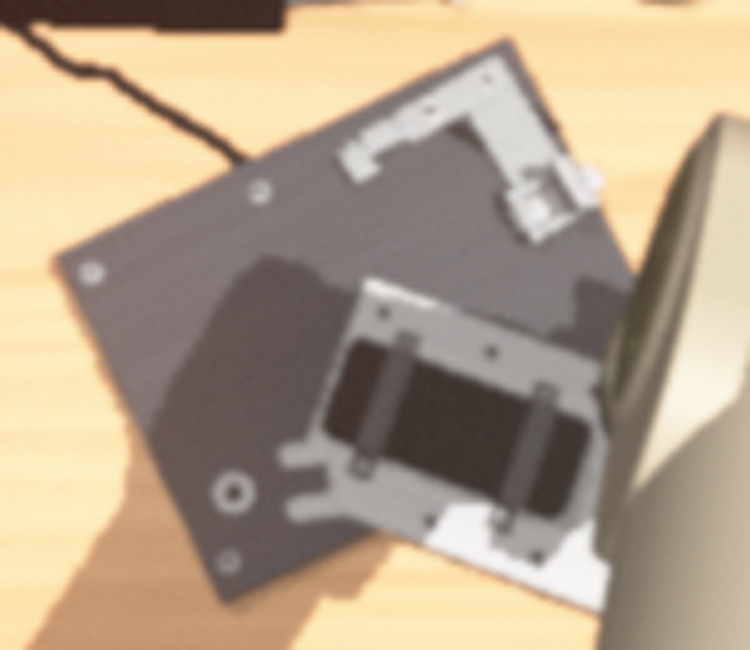

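```bash
cat > ck.py <<'E'
from m import *
c=eyes.camera("top")
T=lambda x,y:(265+x/5-.4,170+y/5-.4)
g=c["color"][170:300,265:415].astype(int)
st=onz(c,[T(233,493)],.033)[0,:2]
E
python3 - <<'E'
from ck import *
print("stud",st)
P=onz(c,[T(300,457),T(305,508),T(328,478),T(366,278)],.027)[:,:2];print(P)
mid=P[:2].mean(0); post=np.array([.4535,-.2345])
u=(st-post)/np.linalg.norm(st-post); v=np.array([-u[1],u[0]])
for p in [*P,mid]: print((p-post)@u,(p-post)@v, "stud",(st-post)@u)
crop(c,310,240,350,285,14,"pics/t5.png")
E
```

```text
stud [ 0.42195134 -0.05570007]
[[ 0.4381922  -0.08425079]
 [ 0.41634467 -0.08676204]
 [ 0.42936151 -0.09652798]
 [ 0.51698715 -0.11208487]]
0.15062347429438475 -0.011032753383471768 stud 0.18156193036826895
0.15194671419814468 0.010918785591267383 stud 0.18156193036826895
0.14006750041930807 -0.00020308013522335317 stud 0.18156193036826895
0.1095212138580584 -0.08379252092152067 stud 0.18156193036826895
0.1512850942462647 -5.698389610222247e-05 stud 0.18156193036826895
```

View pics/t5.png

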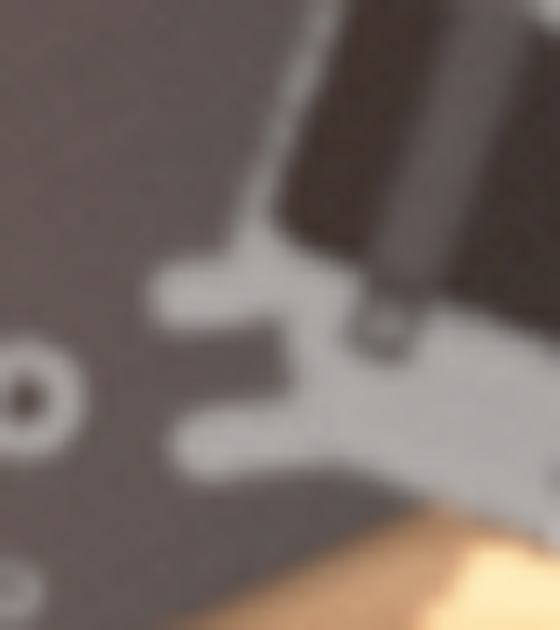

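Request:
play_rows:
  commands: "1 -0.1 0 0 0; 1 -0.1 -0.1 -0.2 0; 1 -0.1 -0.25 -0.4 0; 1 -0.1 -0.4 -0.65 0; 1 -0.1 -0.5 -0.9 0; 1 -0.1 -0.65 -1.1 0; 1 -0.1 -0.8 -1.35 0; 1 -0.1 -0.8 -1.35 0"

```text
time: 5.85
tool_pos: [0.4503, -0.2182, 0.1058]
tool_rot: [0.402, 0.582, 0.402, -0.581]
contact_force: [0.0, 0.7, -3.5]
width: 0.147
```

Run:
```python
from ck import *
s=readout.read_state();print(s["tool_pos"],s["contact_force"],s["ft_torque"],s["width"]*85)
crop(c,310,240,350,285,14,"pics/t6.png")
```

```text
[ 0.45028603 -0.21824133  0.10575919] [ 0.63454895  0.42225907 -3.27134009] [ 0.0984348  -0.09189931 -0.01289585] 12.55130458532909
```

View pics/t6.png

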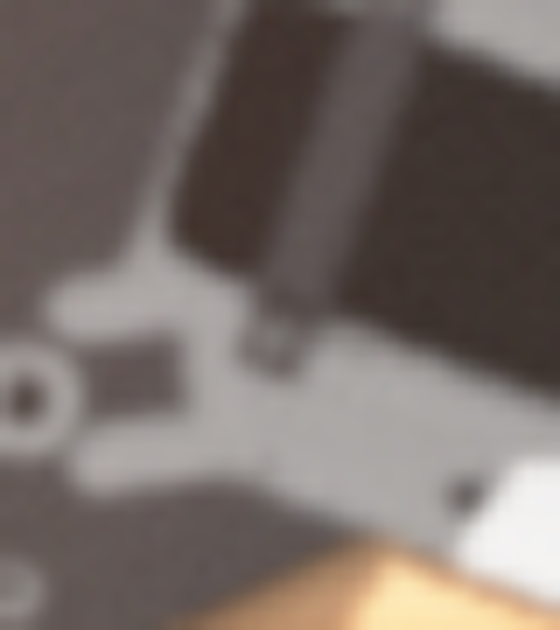

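Request:
play_rows:
  commands: "1 0 -0.15 -0.25 0; 1 0 -0.3 -0.5 0; 1 0 -0.45 -0.75 0; 1 0 -0.55 -1 0; 1 0 -0.7 -1.2 0; 1 0 -0.8 -1.4 0; 1 0 -0.85 -1.5 0; 1 0 -0.85 -1.5 0"

```text
time: 6.9
tool_pos: [0.4477, -0.2015, 0.1059]
tool_rot: [0.402, 0.582, 0.402, -0.582]
contact_force: [-0.1, -0.8, -3.5]
width: 0.145
```

Run:
```python
from ck import *
s=readout.read_state();print(s["tool_pos"],s["contact_force"],s["ft_torque"],s["width"]*85)
crop(c,310,240,350,285,14,"pics/t7.png")
p=s["tool_pos"][:2]; print(np.linalg.norm(st-p))
```

```text
[ 0.44765819 -0.20157359  0.10582675] [ 0.46504918 -0.20609342 -2.83272516] [-0.04870431 -0.05404755 -0.02510088] 12.492296617841248
0.14812132095322625
```

View pics/t7.png

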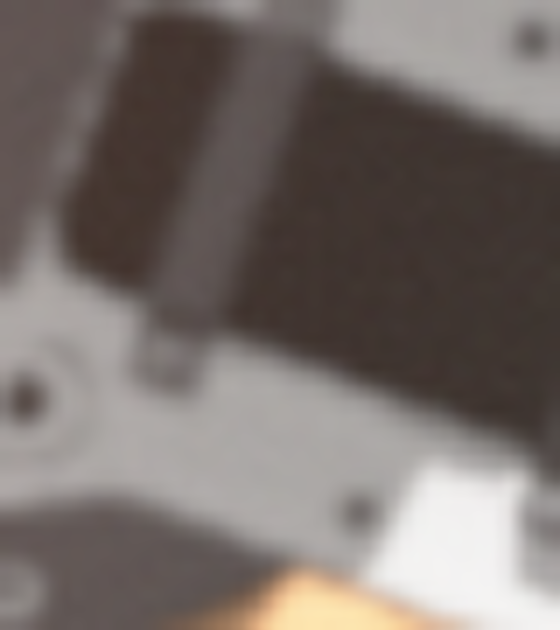

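Request:
play_rows:
  commands: "1 0 -0.05 -0.09 0; 1 0 -0.1 -0.17 0; 1 0 -0.12 -0.21 0; 1 0 -0.15 -0.26 0; 1 0 -0.15 -0.26 0; 1 0 -0.15 -0.26 0; 1 0 -0.15 -0.26 0; 1 0 -0.15 -0.26 0"

```text
time: 7.95
tool_pos: [0.4472, -0.1988, 0.1059]
tool_rot: [0.402, 0.582, 0.402, -0.582]
contact_force: [1.4, -1.9, -3.7]
width: 0.146
```

Run:
```python
from ck import *
s=readout.read_state();print(s["tool_pos"],s["contact_force"],s["ft_torque"],s["width"]*85)
p=s["tool_pos"][:2]; print(np.linalg.norm(st-p))
```

```text
[ 0.44720497 -0.19882722  0.10589237] [ 0.92298086 -1.67244725 -2.29926631] [-0.2994768  -0.04138443 -0.04416404] 12.751925267185808
0.14533797915290206
```

Request:
play_rows:
  commands: "1 0 -0.03 -0.04 0; 1 0 -0.05 -0.09 0; 1 0 -0.08 -0.13 0; 1 0 -0.08 -0.13 0; 1 0 -0.08 -0.13 0; 1 0 -0.08 -0.13 0; 1 0 -0.08 -0.13 0; 1 0 -0.08 -0.13 0"

```text
time: 9.0
tool_pos: [0.4471, -0.1982, 0.1062]
tool_rot: [0.402, 0.582, 0.401, -0.582]
contact_force: [0.2, -4.7, -3.0]
width: 0.145
```

Run:
```python
from ck import *
s=readout.read_state();print(s["tool_pos"],s["contact_force"],s["ft_torque"],s["width"]*85)
p=s["tool_pos"][:2]; print(np.linalg.norm(st-p))
w=eyes.camera("wrist");cv2.imwrite("pics/w8.png",w["color"][:,:,::-1])
```

```text
[ 0.44708973 -0.19820304  0.10616953] [ 0.89183215 -5.56894031 -2.46995582] [-1.10010347 -0.18222961  0.03153249] 12.237668459908004
0.1447032722339551
```

View pics/w8.png

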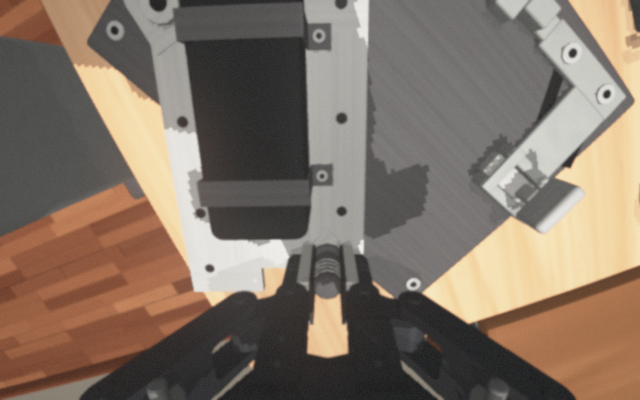

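Run:
```python
import numpy as np
from h import *
from scipy.spatial.transform import Rotation as Ro
q=readout.read_state()["tool_rot"]; M=Ro.from_quat([q[1],q[2],q[3],q[0]]).as_matrix(); print(M[:,1],M[:,2])
C=np.array([.4218,-.0544]);p=np.array([.44695,-.1973]);d=p-C;r=np.hypot(*d);f=np.arctan2(d[1],d[0]);print(r,f)
for a in np.radians([3,6,9,12,15,18,18]):
    e=C+r*np.array([np.cos(f+a),np.sin(f+a)])-p
    print(round(np.degrees(a)),(M[:2,1]@e*100).round(2),(M[:2,2]@e*100).round(2))
```

```text
[ 0.93522921 -0.35404094  0.0011533 ] [-3.54041807e-01 -9.35229367e-01  6.56538036e-04]
0.1450962869959118 -1.3965832554118467
3 0.64 -0.4
6 1.26 -0.84
9 1.86 -1.31
12 2.43 -1.81
15 2.98 -2.34
18 3.49 -2.9
18 3.49 -2.9
```

Request:
play_rows:
  commands: "1 0 0.32 -0.2 -1.5; 1 0 0.64 -0.4 -3; 1 0 1.26 -0.84 -6; 1 0 1.86 -1.31 -9; 1 0 2.43 -1.81 -12; 1 0 2.98 -2.34 -15; 1 0 3.49 -2.9 -18; 1 0 3.49 -2.9 -18"

```text
time: 10.1
tool_pos: [0.4907, -0.1832, 0.1063]
tool_rot: [0.489, 0.512, 0.488, -0.511]
contact_force: [1.5, -4.7, -2.7]
width: 0.149
```

Run:
```python
from ck import *
s=readout.read_state();print(s["tool_pos"],s["contact_force"],s["ft_torque"],s["width"]*85)
crop(c,265,170,415,300,5,"pics/t9.png")
```

```text
[ 0.49053983 -0.18327524  0.10625977] [ 2.11649342 -4.01734493 -1.39522722] [-1.0673931  -0.47531854  0.08391768] 12.198507106885872
```

View pics/t9.png

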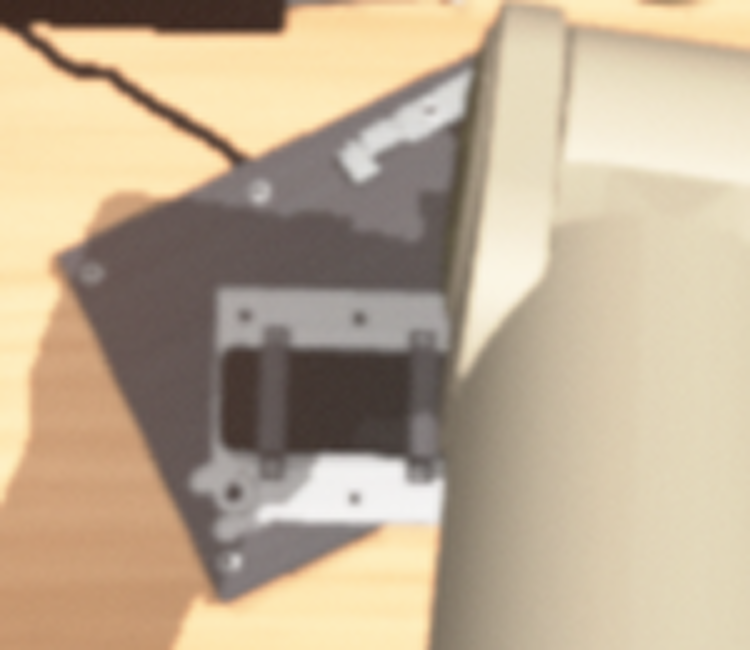

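Seated and swinging (edge y=90 now level, stud inside the fork). The force is constant and inward. Another 18°.

Request:
play_rows:
  commands: "1 0 0.32 -0.2 -1.5; 1 0 0.64 -0.4 -3; 1 0 1.26 -0.84 -6; 1 0 1.86 -1.31 -9; 1 0 2.43 -1.81 -12; 1 0 2.98 -2.34 -15; 1 0 3.49 -2.9 -18; 1 0 3.49 -2.9 -18"

```text
time: 11.15
tool_pos: [0.5271, -0.1555, 0.1064]
tool_rot: [0.563, 0.429, 0.562, -0.428]
contact_force: [2.5, -4.5, -3.0]
width: 0.148
```

Run:
```python
from ck import *
s=readout.read_state();print(s["tool_pos"],s["contact_force"],s["ft_torque"],s["width"]*85)
d=s["tool_pos"][:2]-np.array([.4218,-.0544]);f=np.arctan2(d[1],d[0]);print(f,"rel mount",f-.5005+1.0985,np.hypot(*d))
t=np.array([-np.sin(f),np.cos(f)]);print("tang",s["contact_force"][:2]@t,"rad",s["contact_force"][:2]@d/np.hypot(*d))
crop(c,265,170,415,300,5,"pics/t10.png")
w=eyes.camera("wrist");cv2.imwrite("pics/w10.png",w["color"][:,:,::-1])
```

```text
[ 0.52687067 -0.15570926  0.10630263] [ 3.16251251 -3.92524157 -3.1270151 ] [-0.8731894  -0.62927459  0.1119962 ] 12.40964540809317
-0.7671745355949476 rel mount -0.16917453559494744 0.14595688409927518
tang -0.6305694396139483 rad 5.00113876948019
```

View pics/w10.png

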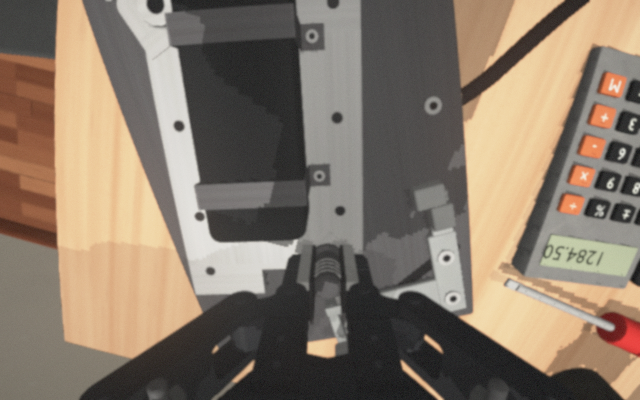

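View pics/t10.png

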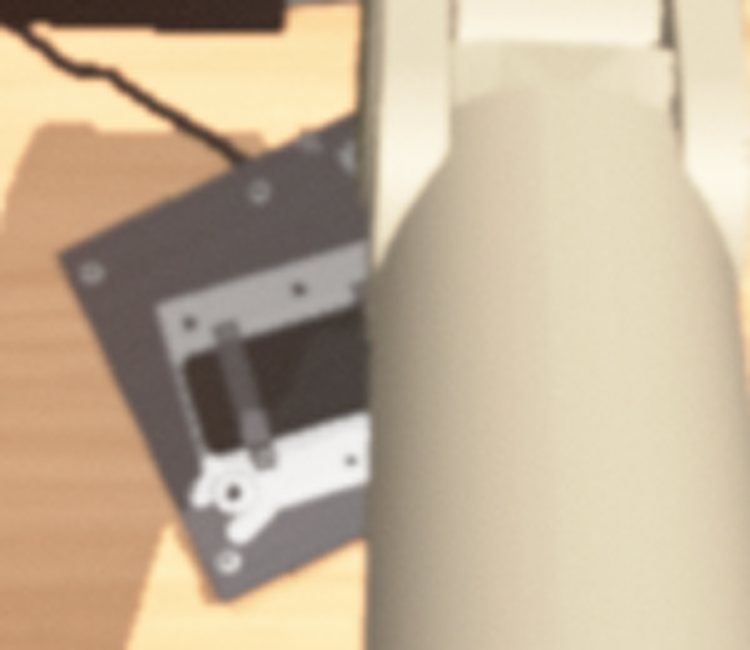

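Request:
play_rows:
  commands: "1 0 0.21 -0.13 -1; 1 0 0.43 -0.27 -2; 1 0 0.64 -0.4 -3; 1 0 0.85 -0.55 -4; 1 0 1.06 -0.7 -5; 1 0 1.26 -0.84 -6; 1 0 1.46 -1 -7; 1 0 1.66 -1.15 -8"

```text
time: 12.25
tool_pos: [0.5397, -0.1405, 0.1063]
tool_rot: [0.591, 0.389, 0.59, -0.389]
contact_force: [2.7, -4.1, -2.9]
width: 0.145
```

```bash
cat > f.py <<'E'
from h import *
s=readout.read_state();print(s["time"],s["tool_pos"],s["contact_force"],s["width"]*85)
d=s["tool_pos"][:2]-np.array([.4218,-.0544]);f=np.arctan2(d[1],d[0]);print(f,"rel mount",f-.5005+1.0985,np.hypot(*d))
t=np.array([-np.sin(f),np.cos(f)]);print("tang",s["contact_force"][:2]@t,"rad",s["contact_force"][:2]@d/np.hypot(*d))
E
python3 f.py
```

```text
12.25 [ 0.53967982 -0.14045487  0.10628392] [ 2.70281691 -4.08760073 -2.8869512 ] 12.30049334829133
-0.630592154166037 rel mount -0.032592154166037 0.14594894004310943
tang -1.7078238631696072 rad 4.5931510586832704
```

Now about −0.03 rad relative to the mount. Creep on in finer steps.

Request:
play_rows:
  commands: "1 0 0.11 -0.07 -0.5; 1 0 0.21 -0.13 -1; 1 0 0.32 -0.2 -1.5; 1 0 0.43 -0.27 -2; 1 0 0.53 -0.33 -2.5; 1 0 0.64 -0.4 -3; 1 0 0.64 -0.4 -3; 1 0 0.64 -0.4 -3"

```text
time: 13.25
tool_pos: [0.544, -0.1341, 0.1063]
tool_rot: [0.601, 0.373, 0.6, -0.373]
contact_force: [3.4, -4.5, -2.4]
width: 0.151
```

```bash
python3 f.py
```

```text
13.25 [ 0.54400422 -0.13409159  0.10628214] [ 3.4430693  -4.51837274 -2.39663744] 12.814502417828827
-0.577862781981231 rel mount 0.02013721801876911 0.1458924983226334
tang -1.9040086273821744 rad 5.352118234951786
```

Request:
play_rows:
  commands: "1 0 0.07 -0.04 -0.3; 1 0 0.13 -0.08 -0.6; 1 0 0.19 -0.12 -0.9; 1 0 0.26 -0.16 -1.2; 1 0 0.32 -0.2 -1.5; 1 0 0.38 -0.24 -1.8; 1 0 0.43 -0.27 -2; 1 0 0.43 -0.27 -2"

```text
time: 14.25
tool_pos: [0.5467, -0.1298, 0.1063]
tool_rot: [0.608, 0.363, 0.606, -0.362]
contact_force: [3.5, -3.9, -3.3]
width: 0.147
```

```bash
python3 f.py
```

```text
14.25 [ 0.54666599 -0.12975082  0.10629264] [ 3.5004592  -3.91558657 -3.33513931] 12.469191596672728
-0.5429549636011272 rel mount 0.05504503639887304 0.14583984514731585
tang -1.5438930741072325 rad 5.020102285683479
```

Request:
play_rows:
  commands: "1 0 0.05 -0.03 -0.25; 1 0 0.1 -0.06 -0.5; 1 0 0.15 -0.09 -0.7; 1 0 0.2 -0.12 -0.9; 1 0 0.25 -0.15 -1.2; 1 0 0.25 -0.15 -1.2; 1 0 0.25 -0.15 -1.2; 1 0 0.25 -0.15 -1.2"

```text
time: 15.25
tool_pos: [0.548, -0.1274, 0.1063]
tool_rot: [0.611, 0.356, 0.61, -0.356]
contact_force: [2.6, -4.0, -3.9]
width: 0.148
```

```bash
python3 f.py
python3 - <<'E'
from h import *
w=eyes.camera("wrist");cv2.imwrite("pics/w11.png",w["color"][:,:,::-1])
E
```

```text
15.25 [ 0.54802372 -0.12742987  0.10625474] [ 2.61498317 -4.02392448 -3.9009968 ] 12.542483666084577
-0.5245167626130616 rel mount 0.07348323738693852 0.14582794496266868
tang -2.1734024479146226 rad 4.278601054641195
```

View pics/w11.png

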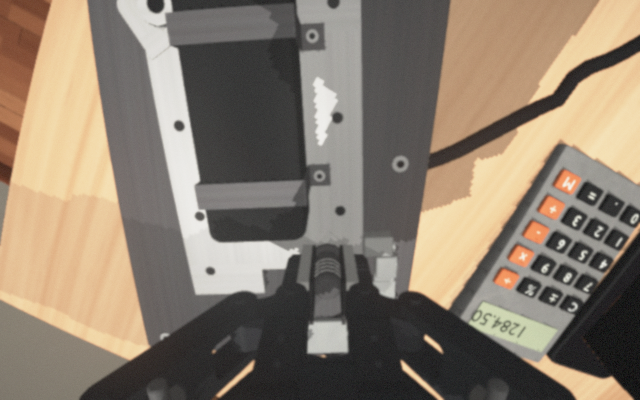

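Request:
play_rows:
  commands: "0.4 0 0.25 -0.15 -1.2; 0.4 0 0 0 0; 0.4 -0.3 0 0 0; 0.4 -0.6 0 0 0; 0.4 -0.6 0 0 0; 0.7 -0.6 0 0 0; 1 -0.6 0 0 0; 1 -0.6 0 0 0"

```text
time: 16.3
tool_pos: [0.5476, -0.1267, 0.1122]
tool_rot: [0.611, 0.356, 0.611, -0.356]
contact_force: [-1.0, 1.0, 4.7]
width: 0.146
```

```bash
python3 f.py
python3 - <<'E'
from ck import *
w=eyes.camera("wrist");cv2.imwrite("pics/w12.png",w["color"][:,:,::-1]); crop(w,120,150,440,330,2.4,"pics/w12c.png")
crop(c,300,240,350,285,12,"pics/t12.png")
E
```

```text
16.3 [ 0.54760055 -0.12671538  0.11215304] [-1.0022349   0.96423834  4.73438315] 12.399203891440507
-0.5217151857055689 rel mount 0.07628481429443124 0.14510442512750804
tang 0.33647985311159767 rad -1.3494486560976722
```

View pics/w12c.png

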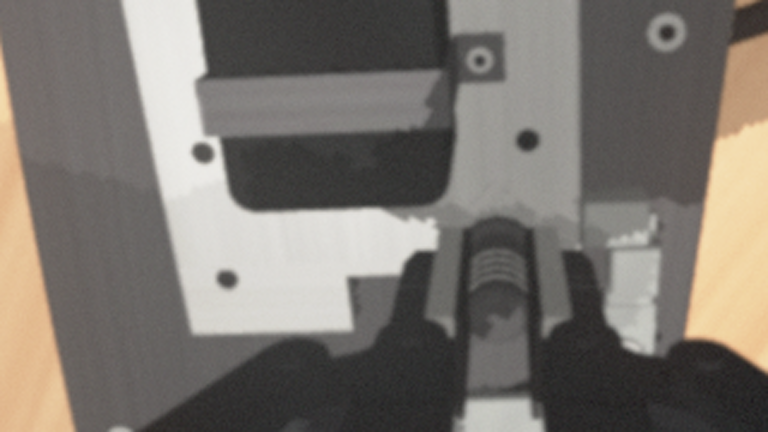

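View pics/t12.png

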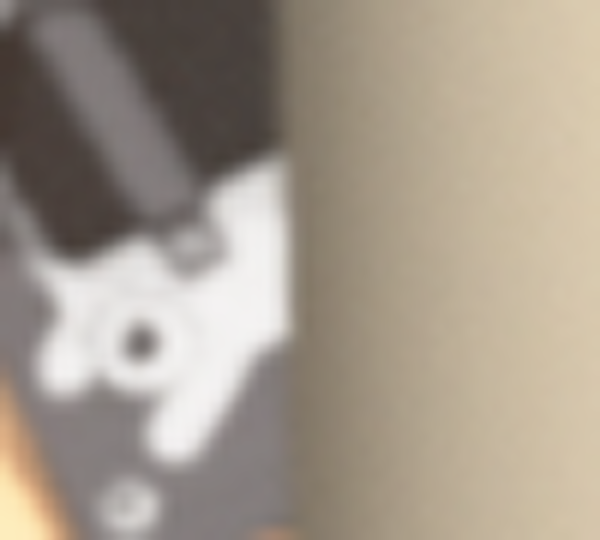

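Request:
play_rows:
  commands: "1 0 0.04 -0.02 -0.2; 1 0 0.09 -0.05 -0.4; 1 0 0.13 -0.08 -0.6; 1 0 0.17 -0.1 -0.8; 1 0 0.21 -0.13 -1; 1 0 0.21 -0.13 -1; 1 0 0.21 -0.13 -1; 1 0 0.21 -0.13 -1"

```text
time: 17.4
tool_pos: [0.5478, -0.1265, 0.1121]
tool_rot: [0.613, 0.35, 0.614, -0.352]
contact_force: [-5.4, -3.9, 8.1]
width: 0.144
```

```bash
python3 f.py
```

```text
17.4 [ 0.54777756 -0.12652558  0.11211553] [-5.42652389 -3.87593326  8.09549885] 12.214343104636603
-0.5199739118832006 rel mount 0.07802608811679956 0.14516351142933762
tang -6.059868551807884 rad -2.7835253519429886
```

Request:
play_rows:
  commands: "1 0 0.05 -0.03 0; 1 0 0.1 -0.06 0; 1 0 0.1 -0.06 0; 0.2 0 0.1 -0.06 0; 0.2 0 0.1 -0.06 0; 0.2 -1 0 0 0; 0.2 -2.5 0 0 0; 0.2 -4.5 0 0 0"

```text
time: 18.4
tool_pos: [0.5488, -0.1244, 0.1582]
tool_rot: [0.614, 0.351, 0.614, -0.351]
contact_force: [0.1, 0.6, 0.6]
width: 0.401
```

```bash
python3 f.py
python3 - <<'E'
from h import *
from scipy.spatial.transform import Rotation as Ro
q=readout.read_state()["tool_rot"]; M=Ro.from_quat([q[1],q[2],q[3],q[0]]).as_matrix(); print(M)
w=eyes.camera("wrist");cv2.imwrite("pics/w13.png",w["color"][:,:,::-1])
E
```

```text
18.4 [ 0.54876504 -0.12444697  0.15819245] [0.10917767 0.55112901 0.58690929] 34.08232604558312
-0.5041495904890345 rel mount 0.09385040951096557 0.14500586059871337
tang 0.5353003164249157 rad -0.1706356437685386
[[ 2.82071392e-04  8.61458621e-01  5.07827691e-01]
 [ 1.96934546e-04  5.07827654e-01 -8.61458667e-01]
 [-9.99999941e-01  3.43001661e-04 -2.64073093e-05]]
```

View pics/w13.png

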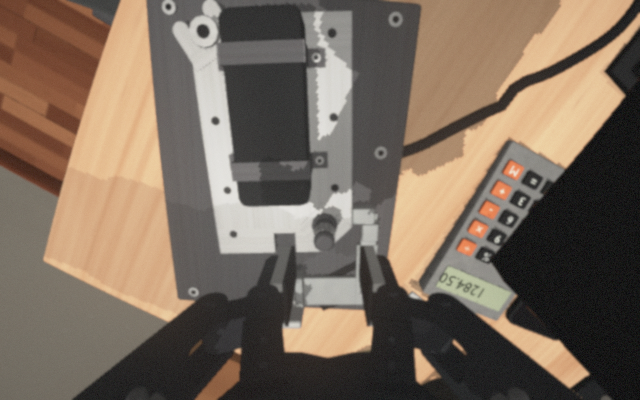

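Request:
play_rows:
  commands: "0.2 0 -0.5 1.5 0; 0.5 0 -1 3 0; 1 0 -1.5 4.5 0; 1 0 -2 6 0; 1 0 -2.5 7.5 0; 1 0 -3 9 0; 1 0 -3 9 0; 1 0 -3 9 0"

```text
time: 19.45
tool_pos: [0.5686, -0.2167, 0.1569]
tool_rot: [0.614, 0.351, 0.614, -0.35]
contact_force: [0.3, -0.7, -1.1]
width: -0.004
```

Run:
```python
from ck import *
s=readout.read_state();print(s["tool_pos"],s["width"])
w=eyes.camera("wrist");cv2.imwrite("pics/w14.png",w["color"][:,:,::-1]); crop(c,265,170,415,300,5,"pics/t14.png")
```

```text
[ 0.56861914 -0.21635551  0.15694951] -0.0003097560076208323
```

View pics/w14.png

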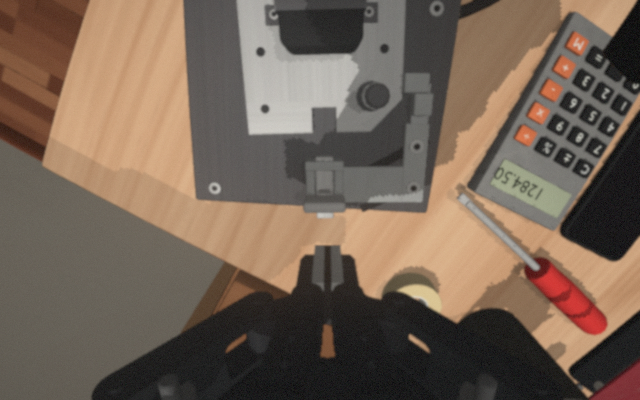

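View pics/t14.png

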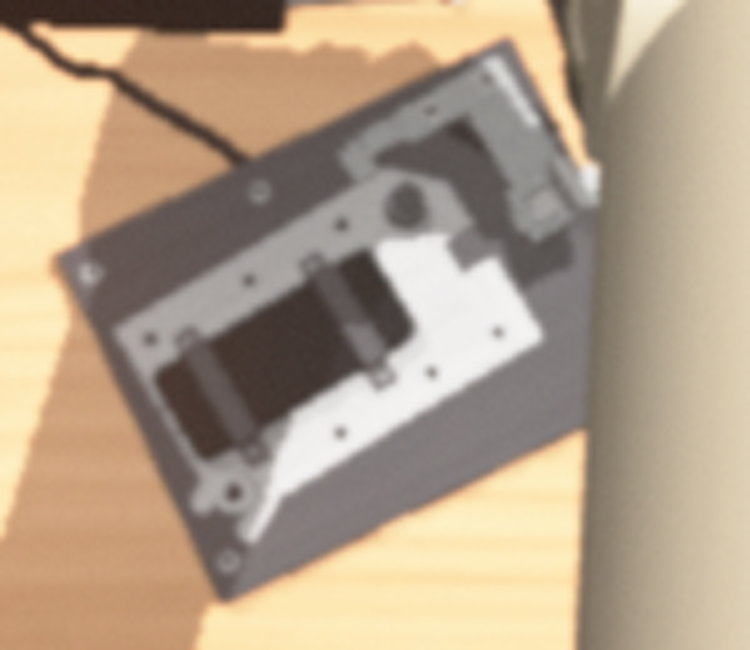

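Request:
play_rows:
  commands: "1 0.8 0 0 0; 1 1.6 0 0 0; 1 2.4 0 0 0; 1 3.2 0 0 0; 1 3.9 0 0 0; 1 3.9 0 -0.2 0; 1 3.9 0 -0.5 0; 1 3.9 0 -0.5 0"

```text
time: 20.55
tool_pos: [0.5661, -0.2127, 0.1184]
tool_rot: [0.614, 0.351, 0.614, -0.351]
contact_force: [-0.2, -0.3, 0.6]
width: 0.0
```

Run:
```python
from ck import *
s=readout.read_state();print(s["tool_pos"],s["contact_force"])
w=eyes.camera("wrist");crop(w,180,80,480,300,2.5,"pics/w15.png")
```

```text
[ 0.56611808 -0.21290004  0.11831963] [0.43812062 0.02839795 0.45755866]
```

View pics/w15.png

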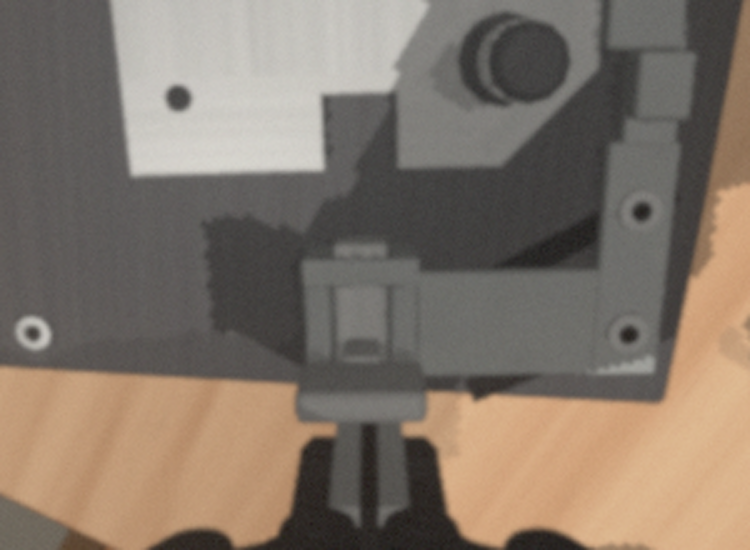

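Request:
play_rows:
  commands: "1 0 0 -0.3 0; 1 0 0 -0.6 0; 1 0 0 -0.9 0; 1 0 0 -1.2 0; 1 0 0 -1.5 0; 1 0 0 -1.8 0; 1 0 0 -2.1 0; 1 0 0 -2.1 0"

```text
time: 21.65
tool_pos: [0.5551, -0.1944, 0.1178]
tool_rot: [0.614, 0.351, 0.614, -0.351]
contact_force: [-0.3, -1.3, 1.2]
width: -0.001
```

Run:
```python
from ck import *
s=readout.read_state();print(s["tool_pos"],s["contact_force"])
w=eyes.camera("wrist");crop(w,180,80,480,300,2.5,"pics/w16.png")
```

```text
[ 0.55518795 -0.19437945  0.11777357] [-0.49701651 -0.72750419  1.01641236]
```

View pics/w16.png

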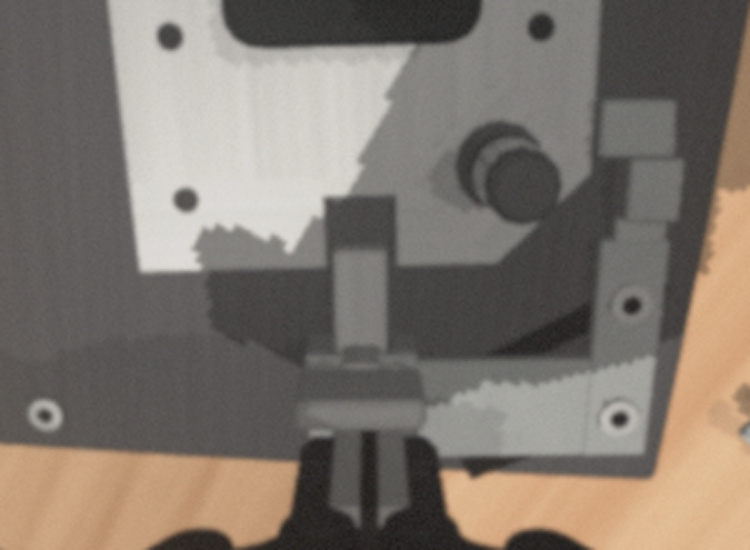

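Request:
play_rows:
  commands: "1 0 0 -0.15 0; 1 0 0 -0.3 0; 1 0 0 -0.45 0; 1 0 0 -0.6 0; 1 0 0 -0.75 0; 1 0 0 -0.9 0; 1 0 0 -0.9 0; 1 0 0 -0.9 0"

```text
time: 22.75
tool_pos: [0.5506, -0.187, 0.1179]
tool_rot: [0.614, 0.351, 0.614, -0.351]
contact_force: [-0.3, 0.1, -0.6]
width: 0.001
```

Run:
```python
from h import *
s=readout.read_state();print(s["tool_pos"],s["contact_force"])
```

```text
[ 0.5506203  -0.18695025  0.11791514] [-0.34133798  0.11508665 -0.61444089]
```

Request:
play_rows:
  commands: "1 0 0 -0.1 0; 1 0 0 -0.2 0; 1 0 0 -0.3 0; 1 0 0 -0.4 0; 1 0 0 -0.5 0; 1 0 0 -0.5 0; 1 0 0 -0.5 0; 1 0 0 -0.5 0"

```text
time: 23.75
tool_pos: [0.5496, -0.1857, 0.1182]
tool_rot: [0.615, 0.351, 0.612, -0.352]
contact_force: [10.1, -10.7, -9.8]
width: 0.002
```

Run:
```python
from h import *
s=readout.read_state();print(s["tool_pos"],s["contact_force"])
w=eyes.camera("wrist");crop(w,180,80,480,300,2.5,"pics/w17.png")
```

```text
[ 0.54955377 -0.18568297  0.11820359] [ 10.08587166 -10.673031    -9.750936  ]
```

View pics/w17.png

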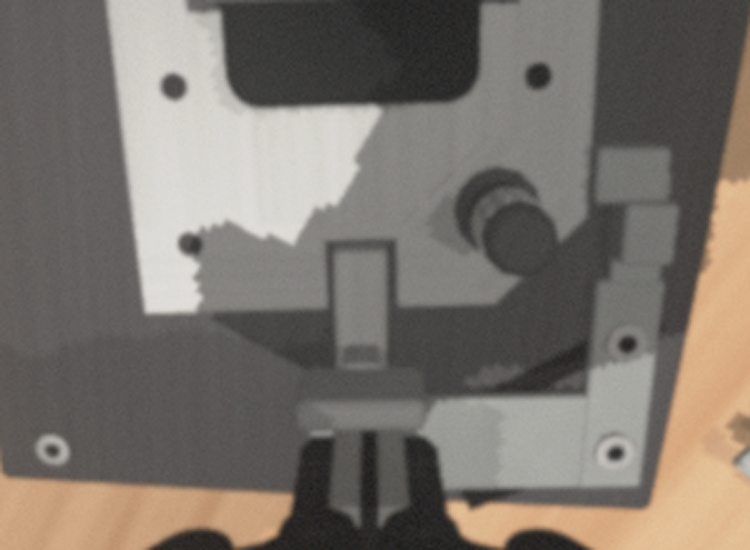

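Request:
play_rows:
  commands: "1 0 0 0.5 0; 1 0 0 1.2 0; 1 0 0 2 0; 1 -1.5 0 2 0; 1 -3.5 0 2 0; 1 -6 0 2 0; 1 -6 0 2 0; 1 -6 0 2 0"

```text
time: 24.8
tool_pos: [0.5583, -0.2, 0.1783]
tool_rot: [0.614, 0.351, 0.614, -0.351]
contact_force: [-0.8, 0.4, -0.7]
width: 0.003
```

Run:
```python
from ck import *
s=readout.read_state();print(s["tool_pos"],s["contact_force"])
w=eyes.camera("wrist");cv2.imwrite("pics/w18.png",w["color"][:,:,::-1]);crop(c,265,140,415,300,5,"pics/t18.png")
crop(w,180,0,440,220,3,"pics/w18c.png")
```

```text
[ 0.5579984  -0.19995289  0.17769629] [ 0.85222258 -0.55858526 -0.97980974]
```

View pics/w18c.png

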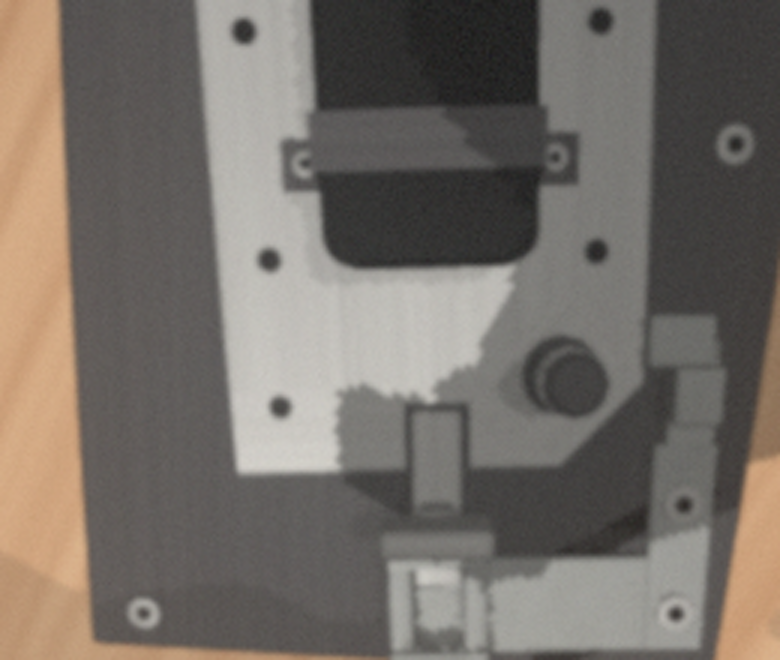

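View pics/t18.png

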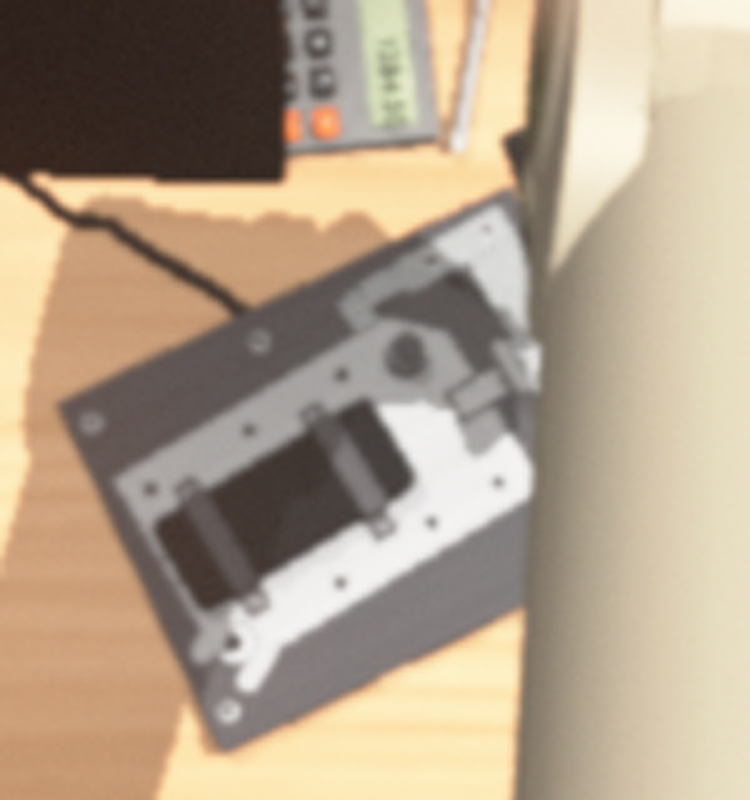

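Run:
```python
from m import *
w=eyes.camera("wrist");c=eyes.camera("top")
T=lambda x,y:(265+x/5-.4,140+y/5-.4); W=lambda x,y:(180+x/3-.33,y/3-.33)
A=onz(c,[T(115,480)],.027)[0,:2]
st=onz(c,[T(233,642)],.033)[0,:2]; po=onz(c,[T(406,356)],.057)[0,:2]
Wp=onz(w,[W(238,473),W(437,470)],.027)[:,:2]; pw=onz(w,[W(572,383)],.057)[0,:2]
th,R,o,r=rig([[-.01,.09],[.15,-.01],[.15,.04]],[A,*Wp]);print("rel",th+1.0985,"slot-stud mm",(o-st)*1e3,(r*1e3).round(1))
print(np.linalg.norm(po-st),np.linalg.norm(pw-st))
b=onz(w,[W(437,412),W(437,470)],.027)[:,:2];print("bolt tip past edge",np.linalg.norm(b[0]-b[1]))
```

```text
rel 0.08782339177572229 slot-stud mm [-1.01268851 -2.37818797] [[ 0.1  0.3]
 [ 0.  -0.5]
 [-0.1  0.2]]
0.1418900994143403 0.14502189231314835
bolt tip past edge 0.014286540930947776
```

```bash
python3 -c "
from cell import bot
print(bot.close_job())"
```

```text
the job is handed in; nothing more can be done
None
```

I handed the job in at about 25 s of the 54 s allowed. The plate is on the stud, against the stop, with the bolt shot; the interface gave no verdict.

**What I did:**
- I gripped the post and slid the fork onto the stud until it seated, at about 5 N.
- I then swung the plate about 50° round the stud until I felt the stop, at about 6 N along the swing. The keeper is turned about +0.08 rad.
- I let go and pushed the bolt's handle with closed fingers until it reached its end. That read about 15 N horizontally, 18 N in all.
- Last, I backed the fingers off and raised them clear.

**Last checks from the cameras:**
- **Angle:** the plate is 0.08–0.09 rad from square to the mount (limit 0.14).
- **Bolt:** its tip is about 14 mm past the plate's edge, which is the full 30 mm of travel.
- **Slot:** it measured 2.6 mm from the stud (limit 5 mm), with about 2 mm of calibration uncertainty. The post-to-stud distance should be 146 mm; the wrist camera gave 145 mm and the top camera 142 mm, so the two disagree by about 3 mm. I trusted the wrist view and the felt seating.
- **Bystanders:** I never went near the tape, screwdriver or plug, but I did not measure their positions again at the end.

**Slip:** when I opened the gripper to regrip the post higher, a mistyped row pushed about 2.5 mm further towards the stop for 1/8 s. The next pictures and readings showed nothing wrong, but I did not read the force during that moment.

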